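# Gauge the jaw gap and lift the injector carrier

### The job

Take the yellow gap gauge from its rack, push its blade down into the gap between the two jaws of the injector carrier, about mid-way across, until its shoulder sits on the jaws, and let go of it there while the carrier is still lying in its cradle. Then take the carrier by its black handle, lift it straight out with the gauge still fully in, and hold it steady and level about 10 cm above its resting height; finish while holding it there. Do not shift the red gauge or the other things on the bench.

Things in the scene. Friction and masses are not known exactly. Their poses are not given: they have to be found in the camera images.
- carrier: injector carrier, loose, about 0.55 kg: aluminium slab 210 x 64 x 16 mm (x, y, z) lying in the cradle, two dark steel jaws at its +x end, black bridge handle over its middle, steel injector clamped at its -x end (parts to 70 mm high). Origin: centre of its underside, 12 mm above the table at the start; z up. With the gauge in it balances within about 10 mm of the handle's centre
- carrier_handle (a point): centre of the carrier's handle bar, 83 mm above the carrier's underside. The bar runs along the carrier's x: 60 mm long (a post under each end leaves 44 mm free between), 14 mm wide across the carrier's y, 18 mm high; 58 mm of free space under it. Axes as the carrier's
- carrier_gap (a point): mid-point of the mouth of the gap between the jaws, level with the jaws' flat tops, 85 mm along the carrier's +x from the handle's centre, 46 mm above the carrier's underside. Gap: 7 mm wide along the carrier's x, open right across it (64 mm along y), 30 mm deep, mouth edges rounded 3 mm. Each jaw is 16.5 mm thick in x; the handle bar's near end is 55 mm away. Axes as the carrier's
- gauge_grip (a point): centre of the yellow grip of the gap gauge (loose, 70 g): a block 14 mm thick along the gauge's x, 30 mm wide along its y, 44 mm high. Below it are a steel shoulder flange 22 x 34 x 6 mm and then the blade. A half turn about z makes no difference. z up
- gauge_tip (a point): foot of the gauge's blade, 52 mm below the grip's centre. The blade is 4 mm thick along the gauge's x, 24 mm wide along y, its lower edge rounded, and 24 mm long from here up to the shoulder's underside; with the shoulder resting on the jaws this point is 24 mm below the gap's mouth. Axes as the gauge's
- gauge: the whole yellow-gripped gauge, 74 mm tall; origin at the foot of its blade, same point as gauge_tip
- rack: fixed grey gauge rack 60 x 170 x 34 mm (x, y, z), origin under its centre, with two pockets 12 x 30 mm (x, y), 90 mm apart along y, in which the two gauges stand upright on their shoulders; either gauge may be in either pocket
- cradle: fixed blue cradle under the carrier: plate 236 x 90 x 12 mm (x, y, z) with low dark lips to 24 mm above the table, about 3 mm clear of the slab's sides and ends; origin under its centre, axes as the carrier's at the start
- red_gauge: the other gauge in the rack: same shape but red grip and a 9 mm blade, too thick for the gap; origin at the foot of its blade; leave it
- oil: small yellow oil bottle, 44 mm wide, 120 mm tall, origin under its base; bystander
- cleaner: white bottle with black cap, 72 mm wide, 170 mm tall, origin under its base; bystander
- jar: amber jar with blue lid, 60 mm wide, 60 mm tall, origin under its base; bystander
- screwdriver: screwdriver lying on the table, bystander
- wrench: steel wrench lying on the table, bystander
- piston: turned steel piston, 48 mm wide, 50 mm tall, origin under its base; bystander
Things that resemble listed ones, but are neither listed nor needed, are in the scene too. What is shaped like the carrier but purple is not meant.

How it is judged:
On the way:
1. the gauge stands in the gap, shoulder down on the jaws, let go, with the carrier still lying in its cradle (z of gauge_tip in the frame of carrier_gap between -0.03 and -0.02 m and x of gauge_tip in the frame of carrier_gap between -0.004 and 0.004 m and y of gauge_tip in the frame of carrier_gap between -0.02 and 0.02 m and angle between the z axis of gauge_tip and the z axis of carrier_gap, either way round below 0.12 rad and angle between the x axis of gauge_tip and the x axis of carrier_gap, either way round below 0.25 rad and contact force between the fingers and gauge below 0.1 N and height (world z) of carrier below 0.016 m and angle between carrier's own z axis and vertical below 0.05 rad), for 0.3 s.
At the end, for the whole second after the job is handed in: The fingers hold the carrier 60 to 160 mm above where it lay, tilted under 0.12 rad, under 30 mm/s and 0.15 rad/s, clear of the cradle; the gauge, untouched by the fingers, is in the gap, shoulder within 4 mm of the jaws, upright within 0.12 rad, blade within 20 mm of mid-way across (z of gauge_tip in the frame of carrier_gap between -0.03 and -0.02 m and x of gauge_tip in the frame of carrier_gap between -0.004 and 0.004 m and y of gauge_tip in the frame of carrier_gap between -0.02 and 0.02 m and angle between the z axis of gauge_tip and the z axis of carrier_gap, either way round below 0.12 rad and angle between the x axis of gauge_tip and the x axis of carrier_gap, either way round below 0.25 rad and height (world z) of carrier between 0.072 and 0.172 m and angle between carrier's own z axis and vertical below 0.12 rad and linear speed of carrier below 0.03 m/s and angular speed of carrier below 0.15 rad/s and contact force between the fingers and carrier above 2 N and contact force between carrier and cradle below 0.05 N and contact force between the fingers and gauge below 0.1 N); the arm keeps its last pose, push and grip.
It fails at once if the red gauge or another bystander is shifted more than 30 mm (distance of any of red_gauge, oil, cleaner, jar, screwdriver, wrench, piston from where it was at the start of the episode above 0.03 m).
It fails at once if the carrier is tipped more than 0.4 rad (angle between carrier's own z axis and vertical above 0.4 rad).
It also fails if it takes over 58 s, if anything falls off the work surface, if the arm or the gripper's body presses on something with over 40 N, if the wrist force passes 120 N, or if a joint passes its speed limit or range.

### The arm

A 6-joint arm with a two-finger parallel gripper is mounted at the origin on the work surface. World frame = base frame: x ahead of the robot, y to its left, z up, the work surface at z = 0. Lengths are in m, angles in rad, forces in N, time in s.
With the tool pointing down it reaches from about 0.25 to 0.725 m from the base axis. Payload 4 kg.
Tool frame: the origin (TCP) lies on the centre line of the jaws, within the pads' length; the fingertips stand 17 mm ahead of it and the grasp point (between the pads) lies 2 mm behind it; z points along the fingers, y is the line along which they close (so a half turn about z gives the same grasp; the last joint's range is limited). The gripper opens to 85 mm and grips with 20 to 120 N. Pads are 22 mm wide; open, the fingers measure 114 mm over their backs; the gripper's body (76 mm by 85 mm) begins 54 mm behind the grasp point. The pads swing forward as they close: fully open they stand 13 mm farther back than shut.
Start: joints at [0, 0.241, 0.005, 1.335, 0, 1.571], TCP at [0.5, -0, 0.248] pointing down, gripper open.
Joint ranges: [-2.72, 2.72], [-1.05, 1.87], [-1.09, 1.28], [-1.99, 2.15], [-1.42, 1.44], [-3.14, 3.14]. Speed limits (rad/s): [2.79, 2.79, 3.14, 3.14, 3.14, 3.14].

### API

Orientations are given as a unit quaternion [x, y, z, w].
In Python, from workcell import get_obs, imaging, order gives the robot as it stands.
- The arm moves only by the tool apply_moves, never from a script. Its argument "targets" is a list that holds one entry, the list of rows, each a list of 5 numbers: the shift along the world's x, y, z in units of 40 mm (1.0 is 40 mm), then the turn about the world's z in degrees, then the gripper command: -1 is shut, 1 is fully open, values between are in proportion. In form: [[[dx, dy, dz, turn, fingers], ...]]. A call has 1 to 8 rows; each row shifts and turns the commanded pose from where the row before left it; what a row does not reach is not made up. A row lasts 1/12 s, in which the tool goes at most 41.7 mm and 7.16 degrees, less where a joint would pass 70% of its speed; a pose out of reach is approached as far as the arm can. A call is refused whole if a number of a shift passes 1 or a number of a turn 7.16, either way. A call with a gripper value outside its range is refused whole. The fingers move at their own pace and stop on an object; the grip force is fixed at half the most. Time passes only in rows, so rows that do not move let the fingers close. It gives the time, the measured TCP pose, the force, the opening and the grip force at its end, in the units of the state.
- get_obs(): the state, without advancing time (a new reading comes with each control period).
- imaging.camera(name): name is "scene" or "side" or "wrist"; returns (picture, depth): 420x560x3 uint8, blue, green, red; 420x560 float32, m along the optical axis (not along the pixel's ray), 0 where there is no reading.
- imaging.get_calibration(name): a dict with "camera_matrix" (3x3 intrinsics, pixels), "eye" and "rotation" of the camera in the world; the wrist camera has in their place "hand_eye" (4x4, takes a point from camera to tool coordinates, whose origin is the TCP and whose axes are the flange's). Camera axes: x right, y down, z forward; pixel columns grow to the right and rows downward; lengths in m; the calibration is good to about 2 mm. The wrist camera is an equidistant fisheye: a pixel r from the principal point sees the ray r / f radians off the axis. A picture is of the moment at which its call begins: read the wrist's pose just before it. get_calibration takes no time and is no camera call.
- order.job_done(): hands the job in; it is judged then, once.
The state is a dict: "clock": time; "joint_pos": joint angles; "joint_vel": joint speeds; "tau": joint torques, N m; "eef_pos": TCP position; "tool_rot": TCP orientation; "ft_force": force on the tool from outside, world axes, zero at the start; "ft_torque": the same for the moment, N m; "grip_width": finger opening in m; "grasp_force": force on a finger pad.
Only numpy, scipy, OpenCV 4.12 (cv2) and the standard library are available. Lean on these libraries where they do the work, as an engineer would, in place of code of your own. Each camera call takes 0.05 s, during which the arm holds its last target. There are 200 camera calls.

## Working session

There is one attempt and no reset: what is moved stays moved. The work goes in short steps, Python scripts to look and compute and a tool call to move; the robot and the scene stay as the last step left them, time stands still between calls to the robot, and variables do not carry over. Pictures are saved under pics/ and viewed, at most 10 in all, crops included, and the job is handed in when it is done.

Besides the shell and the picture viewer there is one more tool, called after ">>>" as name([rows], argument=value, ...), one row to a line, values as JSON. apply_moves: Moves the arm, as the interface text tells. Its arguments: {"type":"object","properties":{"targets":{"type":"array","items":{"type":"array","items":{"type":"array","items":{"type":"number"}}}}},"required":["targets"]}

```bash
mkdir -p pics; ls; cat > h.py <<'E'
import numpy as np, cv2
from workcell import get_obs, imaging, order
def grab(n):
    im,d=imaging.camera(n); c=imaging.get_calibration(n); return im,d,c
def cloud(d,c):
    K=np.array(c["camera_matrix"]); v,u=np.mgrid[:d.shape[0],:d.shape[1]]
    p=np.stack([(u-K[0,2])/K[0,0]*d,(v-K[1,2])/K[1,1]*d,d],-1)
    P=p@np.array(c["rotation"]).T+np.array(c["eye"]); P[d==0]=np.nan; return P
E
python3 - <<'E'
from h import *
for n in("scene","side"):
    im,d,c=grab(n); cv2.imwrite(f"pics/{n}.png",im); np.savez(n,im=im,P=cloud(d,c)); print(n,c)
print(imaging.get_calibration("wrist")); print(get_obs())
E
```

```text
picsTraceback (most recent call last):
  File "<stdin>", line 3, in <module>
  File "h.py", line 8, in cloud
    P=p@np.array(c["rotation"]).T+np.array(c["eye"]); P[d==0]=np.nan; return P
      ~^~~~~~~~~~~~~~~~~~~~~~~~~~
ValueError: matmul: Input operand 1 has a mismatch in its core dimension 0, with gufunc signature (n?,k),(k,m?)->(n?,m?) (size 4 is different from 3)
```

View pics/scene.png

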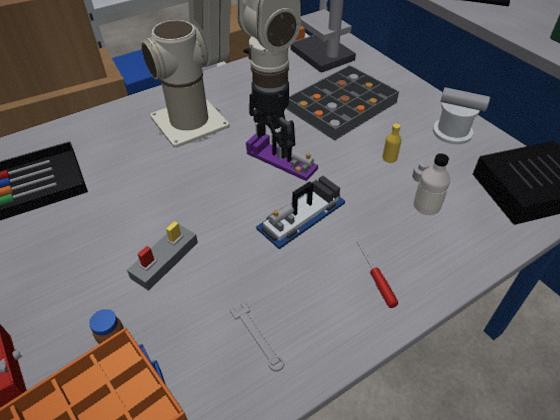

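The scene view shows the yellow gauge at about (174,232) and the red one at (146,257) in the grey rack. The carrier is at about (300,208) in the blue cradle, and a purple look-alike at (282,158). The rotation comes as a quaternion.

```bash
sed -i 's/np.array(c\["rotation"\]).T/R.from_quat(c["rotation"]).as_matrix().T/; 1a from scipy.spatial.transform import Rotation as R' h.py
python3 - <<'E'
from h import *
np.set_printoptions(precision=4,suppress=True)
for n in("scene","side"):
    im,d,c=grab(n); cv2.imwrite(f"pics/{n}.png",im); np.savez(n,im=im,P=cloud(d,c)); print(n,c)
    P=cloud(d,c)
    if n=="scene":
        for u,v in((174,228),(146,252),(165,260),(303,187),(326,185),(300,205),(220,300)): print(u,v,P[v,u])
print(imaging.get_calibration("wrist")); print(get_obs())
E
```

```text
scene {'camera_matrix': array([[477.0089,   0.    , 284.8226],
       [  0.    , 477.0089, 208.77  ],
       [  0.    ,   0.    ,   1.    ]]), 'eye': array([ 1.2032, -0.4298,  0.9256]), 'rotation': array([ 0.8196,  0.4413, -0.1726, -0.322 ])}
174 228 [ 0.4536 -0.2448  0.075 ]
146 252 [ 0.4922 -0.328   0.0844]
165 260 [ 0.4938 -0.2938  0.0313]
303 187 [0.5308 0.0689 0.1034]
326 185 [0.5161 0.1545 0.0524]
300 205 [0.5197 0.0699 0.0286]
220 300 [ 0.6414 -0.2317  0.0016]
side {'camera_matrix': array([[506.2709,   0.    , 283.5912],
       [  0.    , 506.2709, 215.0225],
       [  0.    ,   0.    ,   1.    ]]), 'eye': array([-0.3226,  0.9039,  0.9578]), 'rotation': array([-0.3397,  0.8201, -0.4252,  0.1769])}
{'camera_matrix': array([[325.1923,   0.    , 274.8338],
       [  0.    , 325.1923, 214.0224],
       [  0.    ,   0.    ,   1.    ]]), 'hand_eye': array([[ 0.0018, -0.9648, -0.2631,  0.0662],
       [ 1.    ,  0.0015,  0.0013,  0.0004],
       [-0.0008, -0.2631,  0.9648, -0.1272],
       [ 0.    ,  0.    ,  0.    ,  1.    ]])}
{'clock': 0.15, 'joint_pos': array([-0.    ,  0.2413,  0.004 ,  1.3352,  0.    ,  1.5708]), 'joint_vel': array([ 0.0021, -0.0006,  0.0046, -0.0002, -0.0004, -0.0006]), 'tau': array([ -0.0016, -37.2633,  25.2638,   0.0123,  -0.    ,   0.    ]), 'eef_pos': array([ 0.4996, -0.    ,  0.2476]), 'tool_rot': array([ 0.7071,  0.7071, -0.0006, -0.0006]), 'ft_force': array([-0.5443, -0.0532,  0.3023]), 'ft_torque': array([0.0153, 0.0388, 0.0018]), 'grasp_force': 0.0, 'grip_width': 0.0854456316970972}
```

View pics/side.png

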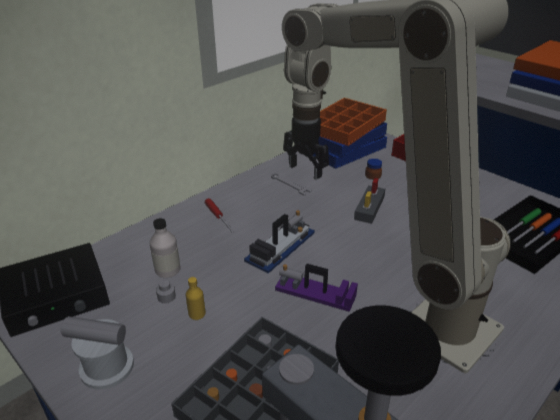

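Side view: the carrier's handle is at (281,228), with its dark jaws at (262,250), the far +y end. Purple look-alike is at (316,285). The yellow grip is at (368,200) and the red one at (375,186).

Yellow candidates in the scene view are the gauge grip (174,232), the oil bottle (391,147) and bits of yellow in trays; I choose the grip in the rack. Carrier candidates are white/blue at (300,208) and purple at (282,158); I choose the white one.

```bash
cat > m.py <<'E'
from h import *
np.set_printoptions(precision=4,suppress=True)
Z={n:np.load(n+".npz") for n in("scene","side")}
for n,z in Z.items():
    P,im=z["P"],z["im"]; hsv=cv2.cvtColor(im,cv2.COLOR_BGR2HSV)
    def sel(x,y,r,z0,z1,m=True):
        k=(np.hypot(P[...,0]-x,P[...,1]-y)<r)&(P[...,2]>z0)&(P[...,2]<z1)&m; return P[k]
    def rect(name,Q):
        if len(Q)<8: print(n,name,len(Q));return
        c,s,a=cv2.minAreaRect((Q[:,:2]*1000).astype(np.float32)); 
        w,v=np.linalg.eigh(np.cov(Q[:,:2].T)); ax=v[:,1]
        print(n,name,len(Q),"rect",np.round(c,1),np.round(s,1),round(a,1),"mean",Q.mean(0),"zmed/max",np.median(Q[:,2]),Q[:,2].max(),"pca deg",np.degrees(np.arctan2(ax[1],ax[0]))%180)
    yel=(hsv[...,0]>18)&(hsv[...,0]<35)&(hsv[...,1]>120)
    rect("yellow",sel(.46,-.25,.06,.03,.12,yel)); rect("yeltop",sel(.46,-.25,.06,.079,.09,yel))
    red=((hsv[...,0]<8)|(hsv[...,0]>172))&(hsv[...,1]>120)
    rect("red",sel(.49,-.33,.06,.03,.12,red))
    rect("racktop",sel(.475,-.29,.12,.028,.038))
    rect("handle",sel(.53,.07,.06,.092,.115)); rect("bartop",sel(.53,.07,.06,.1,.115))
    rect("jaws",sel(.52,.15,.05,.053,.064)); 
    rect("slab",sel(.53,.07,.13,.0245,.032)); rect("cradle",sel(.53,.07,.15,.008,.10))
z=Z["scene"]["im"]; a=cv2.resize(z[170:290,110:290],None,fx=3,fy=3,interpolation=2); b=cv2.resize(z[160:255,240:360],None,fx=4.5,fy=4.5,interpolation=2)
b=cv2.resize(b,(540,428)); a=cv2.resize(a,(540,360)); cv2.imwrite("pics/crop.png",cv2.resize(np.vstack([a,b]),(411,600)))
E
python3 m.py
```

```text
scene yellow 189 rect [ 450.9 -248.2] [13.7 31.5] 23.7 mean [ 0.4542 -0.2485  0.0667] zmed/max 0.06884214853073511 0.08603186131244234 pca deg 108.52832076994531
scene yeltop 57 rect [ 451.3 -248.2] [13.9 28.4] 20.9 mean [ 0.4518 -0.2483  0.0827] zmed/max 0.08281717934671717 0.08603186131244234 pca deg 115.03226685058337
scene red 210 rect [ 485.5 -331.8] [15.5 29. ] 20.6 mean [ 0.4886 -0.3316  0.0672] zmed/max 0.06883834737300293 0.08615739796839783 pca deg 108.5433135718042
scene racktop 1176 rect [ 466.5 -289.8] [ 65.9 171.4] 22.6 mean [ 0.4749 -0.2942  0.0328] zmed/max 0.032769933028237386 0.037965249908661014 pca deg 110.24460143759714
scene handle 152 rect [530.5  65.4] [17.2 60.9] 9.3 mean [0.5327 0.0643 0.101 ] zmed/max 0.10169033044757864 0.10760710436084697 pca deg 98.31844818274179
scene bartop 105 rect [530.6  65.7] [17.  60.4] 9.3 mean [0.5315 0.0656 0.1029] zmed/max 0.10305277152515402 0.10760710436084697 pca deg 98.5550539608322
scene jaws 257 rect [517.9 149.5] [65.9 41.7] 9.7 mean [0.5189 0.15   0.0569] zmed/max 0.05678207473358721 0.0620864546702401 pca deg 5.292120
[... 1035 characters left out ...]
0.1005] zmed/max 0.10180613068632666 0.10703546251344442 pca deg 97.95443046579994
side bartop 69 rect [528.   69.9] [16.9 62.5] 10.2 mean [0.5274 0.0719 0.103 ] zmed/max 0.10263366357263692 0.10703546251344442 pca deg 100.78344138645538
side jaws 212 rect [517.2 137.7] [69.8 75.8] 7.0 mean [0.5149 0.1538 0.057 ] zmed/max 0.05708985325231969 0.06283332112390438 pca deg 9.376148249368129
side slab 422 rect [523.2  71.6] [ 76.8 228.1] 8.5 mean [0.518  0.0717 0.0277] zmed/max 0.02759165540275277 0.031943945202287605 pca deg 96.54021432743251
side cradle 1848 rect [528.7  70.6] [ 92.4 240.1] 8.5 mean [0.5137 0.0883 0.0367] zmed/max 0.02921983744137374 0.09972484886455546 pca deg 95.1144102356796
```

```bash
sleep 1
```

```text
(no output)
```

View pics/crop.png

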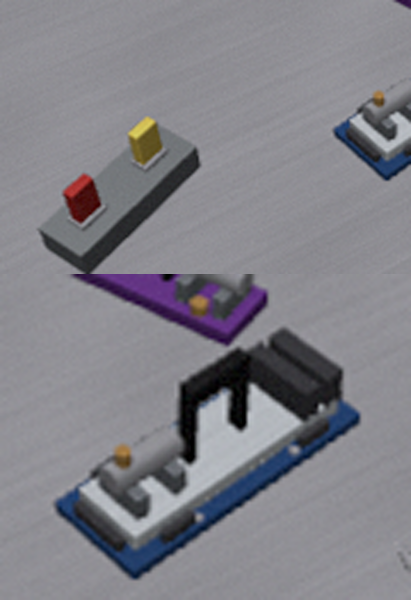

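Crop confirms it: the yellow gauge is in the rack pocket at the +y end, and the white/blue carrier has its jaws at the +y end. Estimates are gauge ≈(0.449,-0.245) with x axis at 21.5°, and handle ≈(0.5295,0.0675) with carrier +x at 98.5°. The two cameras differ by up to 6 mm, so I'll refine with the wrist camera.

>>> apply_moves([
  [[-0.16, -0.77, -0.1, 2.7, 1], [-0.16, -0.77, -0.1, 2.7, 1], [-0.16, -0.77, -0.1, 2.7, 1], [-0.16, -0.77, -0.1, 2.7, 1], [-0.16, -0.77, -0.1, 2.7, 1], [-0.16, -0.77, -0.1, 2.7, 1], [-0.16, -0.77, -0.1, 2.7, 1], [-0.16, -0.77, -0.1, 2.7, 1]],
])

```text
clock: 0.82
eef_pos: [0.448, -0.2477, 0.2158]
tool_rot: [0.561, 0.828, 0.0, -0.0]
ft_force: [0.1, 0.4, -0.1]
grip_width: 0.0854
grasp_force: 0.0
```

>>> apply_moves([
  [[0, 0, 0, 0, 0.0], [0, 0, 0, 0, 0.0], [0, 0, 0, 0, 0.0]],
])

```text
clock: 1.07
eef_pos: [0.4485, -0.2461, 0.216]
tool_rot: [0.562, 0.827, 0.0, -0.001]
ft_force: [-0.2, 0.9, 0.7]
grip_width: 0.0515
grasp_force: 0.0
```

```bash
cat >> h.py <<'E'
def wrist(name):
    o=get_obs(); im,d,c=grab("wrist"); K=np.array(c["camera_matrix"]); f=K[0,0]
    v,u=np.mgrid[:d.shape[0],:d.shape[1]]; a=(u-K[0,2])/f; b=(v-K[1,2])/f; t=np.hypot(a,b)+1e-9
    k=np.tan(t)/t; p=np.stack([a*k*d,b*k*d,d],-1)
    H=np.array(c["hand_eye"]); p=p@H[:3,:3].T+H[:3,3]
    P=p@R.from_quat(o["tool_rot"]).as_matrix().T+o["eef_pos"]; P[d==0]=np.nan
    cv2.imwrite(f"pics/{name}.png",im); np.savez(name,im=im,P=P); return im,P,o
def sel(P,x,y,r,z0,z1,m=True):
    return P[(np.hypot(P[...,0]-x,P[...,1]-y)<r)&(P[...,2]>z0)&(P[...,2]<z1)&m]
def rect(name,Q):
    if len(Q)<8: print(name,len(Q));return
    c,s,a=cv2.minAreaRect((Q[:,:2]*1000).astype(np.float32)); w,v=np.linalg.eigh(np.cov(Q[:,:2].T)); ax=v[:,1]
    print(name,len(Q),"rect",np.round(c,1),np.round(s,1),round(a,1),"mean",Q.mean(0).round(4),"zmed",np.median(Q[:,2]).round(4),"pca",(np.degrees(np.arctan2(ax[1],ax[0]))%180).round(1))
E
python3 - <<'E'
from h import *
im,P,o=wrist("w1"); print({k:np.round(o[k],4) for k in("clock","eef_pos","tool_rot","grip_width")})
hsv=cv2.cvtColor(im,cv2.COLOR_BGR2HSV); yel=(hsv[...,0]>18)&(hsv[...,0]<35)&(hsv[...,1]>120)
rect("yel",sel(P,.449,-.245,.05,.03,.1,yel)); rect("yeltop",sel(P,.449,-.245,.05,.08,.09,yel)); rect("racktop",sel(P,.466,-.288,.13,.028,.038))
E
```

```text
{'clock': np.float64(1.0667), 'eef_pos': array([ 0.4485, -0.2461,  0.216 ]), 'tool_rot': array([ 5.625e-01,  8.268e-01,  2.000e-04, -6.000e-04]), 'grip_width': np.float64(0.0515)}
yel 708 rect [ 450.6 -248. ] [14.3 29.7] 21.6 mean [ 0.449  -0.2455  0.0817] zmed 0.0853 pca 111.8
yeltop 591 rect [ 450.1 -248.3] [13.4 29.5] 22.0 mean [ 0.4498 -0.2476  0.0854] zmed 0.0855 pca 111.8
racktop 7411 rect [ 467.3 -290. ] [ 60.5 171. ] 22.5 mean [ 0.4636 -0.2802  0.0356] zmed 0.0356 pca 112.5
```

View pics/w1.png

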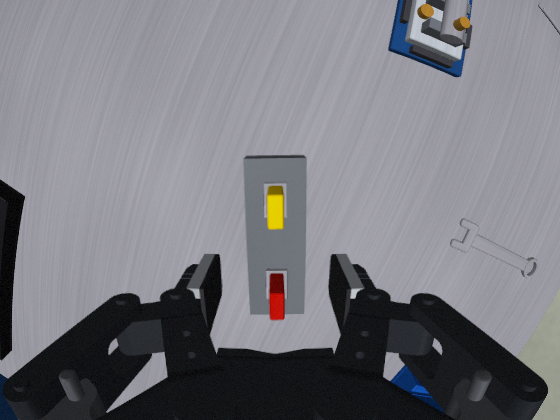

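The wrist view shows the yellow grip centred between the open fingers at (275,208), with the red grip below it at (277,297). Gauge is at (0.450,-0.248), yaw 22°. Descending and gripping.

>>> apply_moves([
  [[0.04, -0.06, -0.6, 0.4, 0.0], [0, 0, -0.7, 0, 0.0], [0, 0, -0.7, 0, 0.0], [0, 0, -0.7, 0, 0.0], [0, 0, -0.6, 0, 0.0], [0, 0, -0.3, 0, 0.0], [0, 0, -0.22, 0, 0.0], [0, 0, 0, 0, 0.0]],
])

```text
clock: 1.78
eef_pos: [0.4497, -0.247, 0.0619]
tool_rot: [0.558, 0.83, -0.0, -0.002]
ft_force: [-0.3, 0.5, -0.6]
grip_width: 0.043
grasp_force: 0.0
```

>>> apply_moves([
  [[0, 0, 0, 0, -0.5], [0, 0, 0, 0, -1], [0, 0, 0, 0, -1], [0, 0, 0, 0, -1], [0, 0, 0, 0, -1], [0, 0, 0, 0, -1], [0, 0, 0, 0, -1]],
])

```text
clock: 2.37
eef_pos: [0.4516, -0.2492, 0.065]
tool_rot: [0.559, 0.829, 0.0, 0.002]
ft_force: [1.0, 1.0, 5.9]
grip_width: 0.0138
grasp_force: 58.9
```

>>> apply_moves([
  [[0, 0, 0.3, 0, -1], [0, 0, 0.6, 0, -1], [0, 0, 0.7, 0, -1], [0, 0, 0.7, 0, -1], [0, 0, 0.7, 0, -1], [0, 0, 0.7, 0, -1], [0.1, 0.4, 0.3, 5, -1], [0.1, 0.6, 0, 7, -1]],
])

```text
clock: 3.03
eef_pos: [0.4602, -0.2109, 0.2274]
tool_rot: [0.469, 0.883, -0.0, 0.004]
ft_force: [0.6, 0.4, -0.8]
grip_width: 0.0131
grasp_force: 58.3
```

>>> apply_moves([
  [[0.18, 1, 0, 7, -1], [0.18, 1, 0, 7, -1], [0.18, 1, 0, 7, -1], [0.18, 1, 0, 7, -1], [0.18, 1, 0, 7, -1], [0.18, 1, 0, 7, -1], [0.18, 1, 0, 7, -1], [0.2, 0.9, 0, 7, -1]],
])

```text
clock: 3.7
eef_pos: [0.5164, 0.1094, 0.2235]
tool_rot: [-0.003, 1.0, -0.0, -0.0]
ft_force: [0.6, -1.9, 0.0]
grip_width: 0.0132
grasp_force: 58.4
```

>>> apply_moves([
  [[0, 0.6, 0, 7, -1], [0, 0.4, 0, 2, -1], [0, 0, 0, 0, -1], [0, 0, 0, 0, -1], [0, 0, 0, 0, -1]],
])

```text
clock: 4.12
eef_pos: [0.5165, 0.1465, 0.2233]
tool_rot: [-0.078, 0.997, -0.0, -0.0]
ft_force: [-0.4, -0.5, -0.8]
grip_width: 0.0133
grasp_force: 58.5
```

```bash
python3 - <<'E'
from h import *
im,P,o=wrist("w2"); print({k:np.round(o[k],4) for k in("clock","joint_pos","eef_pos","tool_rot","grip_width")}, (R.from_quat(o["tool_rot"]).as_matrix()).round(3))
rect("jaws",sel(P,.517,.151,.06,.054,.064)); rect("slabz",sel(P,.52,.1,.1,.026,.033)); rect("bar",sel(P,.53,.067,.05,.098,.11))
E
```

```text
{'clock': np.float64(4.1167), 'joint_pos': array([ 2.7670e-01,  3.2580e-01,  5.5400e-02,  1.3012e+00, -5.0000e-04,
        1.2060e-01]), 'eef_pos': array([0.5165, 0.1465, 0.2233]), 'tool_rot': array([-7.79e-02,  9.97e-01, -3.00e-04, -4.00e-04]), 'grip_width': np.float64(0.0133)} [[-0.988 -0.155 -0.001]
 [-0.155  0.988 -0.001]
 [ 0.001 -0.001 -1.   ]]
jaws 2109 rect [521.  131.3] [63.3 79. ] 8.4 mean [0.5131 0.1491 0.0596] zmed 0.0596 pca 24.8
slabz 5359 rect [526.3  92.4] [ 81.6 178.5] 9.0 mean [0.5206 0.0887 0.0295] zmed 0.0296 pca 90.8
bar 1237 rect [531.   67.1] [14.2 59.5] 8.0 mean [0.5299 0.0682 0.105 ] zmed 0.1054 pca 98.1
```

View pics/w2.png

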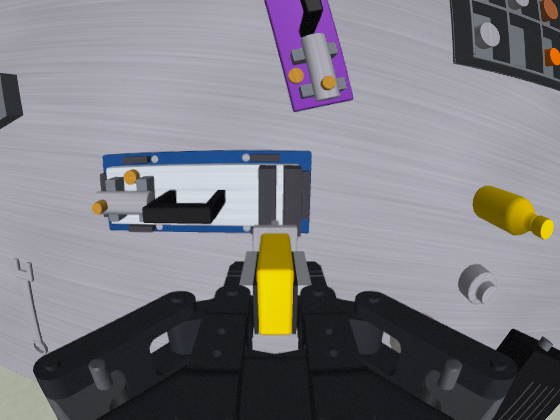

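The gauge is held upright at (275,285). The jaws are at (268,195) and (292,195) with the gap between them at about col 280, and the handle is at (185,205). Now locating the gap along the carrier axis.

```bash
python3 - <<'E'
from h import *
np.set_printoptions(precision=4,suppress=True,linewidth=150)
z=np.load("w2.npz");P=z["P"];im=z["im"]; o=get_obs(); Rt=R.from_quat(o["tool_rot"]).as_matrix()
Q=P[150:235,250:312].reshape(-1,3)
J=Q[(Q[:,2]>.054)&(Q[:,2]<.066)]
for a in (97.5,98,98.5,99):
    t=np.radians(a); ex=np.array([np.cos(t),np.sin(t)]); ey=np.array([-ex[1],ex[0]])
    s=(J[:,:2]-[.531,.0671])@ex; y=(J[:,:2]-[.531,.0671])@ey
    lo=np.sort(s[s<85]); g=np.sort(s); i=np.argmax(np.diff(g)); print(a,"s range",g[[0,-1]],"gap",g[i],g[i+1],"y",y.min(),y.max())
    f=[ (round(yb,3), s[(abs(y-yb)<.004)&(s<.085)].max(), s[(abs(y-yb)<.004)&(s>.085)].min()) for yb in np.arange(-.028,.03,.008) if ((abs(y-yb)<.004).sum()>5 )]
    print(np.array(f))
hsv=cv2.cvtColor(im,cv2.COLOR_BGR2HSV); yel=(hsv[...,0]>18)&(hsv[...,0]<35)&(hsv[...,1]>120); yel[:,:200]=0;yel[:,330:]=0
L=(P[yel]-o["eef_pos"])@Rt; L=L[np.isfinite(L[:,0])]
print("grip in tool",np.percentile(L,[1,10,50,90,99],axis=0))
F=P[226:250,250:300].reshape(-1,3); F=(F-o["eef_pos"])@Rt; F=F[(F[:,2]>.015)&(F[:,2]<.06)]
print("flange in tool",np.percentile(F,[1,10,50,90,99],axis=0))
E
```

```text
97.5 s range [0.0641 0.1049] gap 0.08087056693763034 0.08771394211230718 y -0.028438842382211428 0.033592897018050044Traceback (most recent call last):
  File "<stdin>", line 10, in <module>
    return umr_maximum(a, axis, None, out, keepdims, initial, where)
ValueError: zero-size array to reduction operation maximum which has no identity
```

```bash
python3 - <<'E'
from h import *
np.set_printoptions(precision=4,suppress=True,linewidth=150)
z=np.load("w2.npz");P=z["P"];im=z["im"]; o=get_obs(); Rt=R.from_quat(o["tool_rot"]).as_matrix()
Q=P[150:235,250:312].reshape(-1,3)
J=Q[(Q[:,2]>.057)&(Q[:,2]<.064)]
for a in (97.5,98,98.5,99):
    t=np.radians(a); ex=np.array([np.cos(t),np.sin(t)]); ey=np.array([-ex[1],ex[0]])
    s=(J[:,:2]-[.531,.0671])@ex; y=(J[:,:2]-[.531,.0671])@ey
    g=np.sort(s); i=np.argmax(np.diff(g)); m=(g[i]+g[i+1])/2; print(a,"s range",g[[0,-1]],"gap",g[i],g[i+1],m,"xy",np.array([.531,.0671])+m*ex+(y.min()+y.max())/2*ey,"y",y.min(),y.max())
hsv=cv2.cvtColor(im,cv2.COLOR_BGR2HSV); yel=(hsv[...,0]>18)&(hsv[...,0]<35)&(hsv[...,1]>120); yel[:,:200]=0;yel[:,330:]=0
L=(P[yel]-o["eef_pos"])@Rt; L=L[np.isfinite(L[:,0])]
print("grip in tool",np.percentile(L,[1,10,50,90,99],axis=0))
F=P[226:250,250:300].reshape(-1,3); F=(F-o["eef_pos"])@Rt; F=F[(F[:,2]>.015)&(F[:,2]<.06)]
print("flange in tool",np.percentile(F,[1,10,50,90,99],axis=0))
E
```

```text
97.5 s range [0.0642 0.1049] gap 0.08087056693763034 0.08771394211230718 0.08429225452496876 xy [0.5174 0.1503] y -0.028438842382211428 0.033592897018050044
98 s range [0.0645 0.1046] gap 0.08072962710659137 0.08781068076360163 0.0842701539350965 xy [0.5176 0.1503] y -0.029336637421619172 0.032786747932207295
98.5 s range [0.0647 0.1045] gap 0.08058253940189077 0.08781663776970873 0.08419958858579975 xy [0.5177 0.1502] y -0.03023219836250587 0.03197810200857042
99 s range [0.0645 0.1047] gap 0.08042931502482673 0.08781590719885374 0.08412261111184023 xy [0.5178 0.1502] y -0.031125457004438525 0.031167020828657365
grip in tool [[-0.0123 -0.0067 -0.0218]
 [-0.0074 -0.0054 -0.021 ]
 [ 0.0111  0.0004 -0.0199]
 [ 0.0166  0.0062  0.0124]
 [ 0.121   0.0439  0.1963]]
flange in tool [[ 0.0069 -0.0109  0.0153]
 [ 0.0097 -0.0098  0.0183]
 [ 0.0163 -0.0004  0.0234]
 [ 0.018   0.0093  0.0249]
 [ 0.0183  0.0105  0.0271]]
```

Gauge is centred in the grip (tip ≈54 mm below the TCP) and the yaw matches. Gap is at (0.5178,0.1502). I'll align and descend to just above the mouth, then measure again.

>>> apply_moves([
  [[0.08, 0.1, -0.3, 0, -1], [0, 0, -0.6, 0, -1], [0, 0, -0.6, 0, -1], [0, 0, -0.5, 0, -1], [0, 0, -0.35, 0, -1], [0, 0, -0.15, 0, -1], [0, 0, 0, 0, -1], [0, 0, 0, 0, -1]],
])

```text
clock: 4.83
eef_pos: [0.5204, 0.1505, 0.124]
tool_rot: [-0.078, 0.997, -0.0, 0.0]
ft_force: [-0.2, 1.2, -0.5]
grip_width: 0.013
grasp_force: 58.5
```

```bash
cat > g.py <<'E'
from h import *
import sys
np.set_printoptions(precision=4,suppress=True,linewidth=150)
im,P,o=wrist(sys.argv[1]); Rt=R.from_quat(o["tool_rot"]).as_matrix(); print(o["eef_pos"],o["tool_rot"],o["ft_force"])
L=(P-o["eef_pos"])@Rt
ex=Rt[:2,1]; print("tool y yaw",np.degrees(np.arctan2(ex[1],ex[0])))
J=L[(P[...,2]>.056)&(P[...,2]<.064)&(abs(L[...,1])<.03)&(abs(L[...,0])<.06)]
y=J[:,1]
for xb in np.arange(-.05,.03,.006):
    g=np.sort(y[abs(J[:,0]-xb)<.003]); 
    if len(g)<15: continue
    g=g[abs(g)<.014]
    if len(g)<5: continue
    i=np.argmax(np.diff(g)); print("x",round(xb,3),len(g),"gap",g[i],g[i+1],(g[i]+g[i+1])/2,J[abs(J[:,0]-xb)<.003][:,1].min(),J[abs(J[:,0]-xb)<.003][:,1].max())
E
python3 g.py w3
```

```text
[0.5204 0.1505 0.124 ] [-0.0777  0.997  -0.      0.0002] [-0.1783  1.2367 -0.5032]
tool y yaw 98.91396216014307
x -0.008 8 gap 0.013614292184151897 0.013653547429127067 0.013633919806639482 -0.018631194324589574 0.020094337203604214
x -0.002 9 gap 0.013523487780558877 0.013594565538533056 0.013559026659545967 -0.019730706976170402 0.02052471367872697
x 0.004 20 gap -0.0040038174786939836 0.004093958330589558 4.507042594778738e-05 -0.019607358032915256 0.020315604782157142
x 0.01 322 gap -0.0033375112542962863 0.004057106801866655 0.0003597977737851844 -0.01943826133078651 0.020216867121159703
x 0.016 333 gap -0.003322306704453597 0.0040045252718014296 0.0003411092836739162 -0.019273713521467447 0.020583470045158692
x 0.022 324 gap -0.0033084201503654743 0.004029907704757965 0.00036074377719624525 -0.019153440598036187 0.020363372631990593
x 0.028 329 gap -0.003300977452854124 0.00450547189640514 0.0006022472217755079 -0.019077417730706057 0.02068523916901714
```

View pics/w3.png

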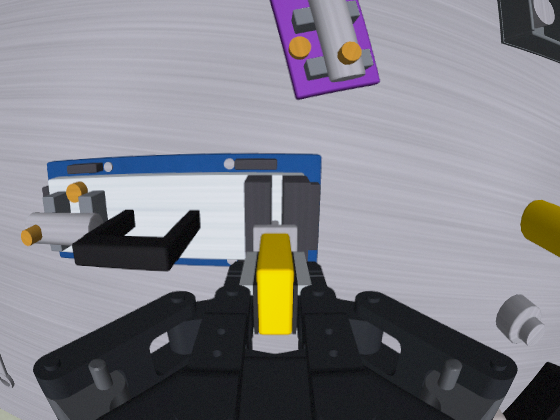

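The gap (277,200) lies straight behind the flange (275,235) and is centred to 0.4 mm with matching yaw. Inserting.

>>> apply_moves([
  [[0, 0.01, -0.15, 0, -1], [0, 0, -0.15, 0, -1], [0, 0, -0.1, 0, -1], [0, 0, -0.1, 0, -1], [0, 0, -0.1, 0, -1], [0, 0, 0, 0, -1]],
])

```text
clock: 5.38
eef_pos: [0.5193, 0.1515, 0.0984]
tool_rot: [-0.079, 0.997, -0.0, -0.001]
ft_force: [-0.1, -0.5, -0.5]
grip_width: 0.0133
grasp_force: 58.5
```

>>> apply_moves([
  [[0, 0, -0.1, 0, -1], [0, 0, -0.08, 0, -1], [0, 0, -0.06, 0, -1], [0, 0, -0.04, 0, -1], [0, 0, 0, 0, -1], [0, 0, 0, 0, -1]],
])

```text
clock: 5.88
eef_pos: [0.5199, 0.1516, 0.089]
tool_rot: [-0.078, 0.997, 0.0, 0.0]
ft_force: [-2.8, -0.6, 6.0]
grip_width: 0.0134
grasp_force: 59.3
```

>>> apply_moves([
  [[0, 0, -0.04, 0, -1], [0, 0, -0.04, 0, -1], [0, 0, 0, 0, -1], [0, 0, 0, 0, -1]],
])

```text
clock: 6.22
eef_pos: [0.52, 0.1516, 0.0889]
tool_rot: [-0.078, 0.997, 0.0, 0.001]
ft_force: [-8.7, -2.8, 24.0]
grip_width: 0.0135
grasp_force: 62.3
```

Seated (24 N push, no further travel). Relaxing the push, then opening.

>>> apply_moves([
  [[0, 0, 0.05, 0, -1], [0, 0, 0.03, 0, -1], [0, 0, 0, 0, -0.7], [0, 0, 0, 0, -0.5], [0, 0, 0, 0, -0.3], [0, 0, 0, 0, -0.2], [0, 0, 0, 0, -0.2], [0, 0, 0, 0, -0.2]],
])

```text
clock: 6.88
eef_pos: [0.5199, 0.1516, 0.0879]
tool_rot: [-0.078, 0.997, -0.0, -0.0]
ft_force: [-1.1, 0.0, 0.1]
grip_width: 0.0343
grasp_force: 0.0
```

>>> apply_moves([
  [[0, 0, 0, 0, -0.2], [0, 0, 0.1, 0, -0.2], [0, 0, 0.4, 0, -0.2], [0, 0, 0.7, 0, -0.2], [0, 0, 0.7, 0, -0.2], [0, 0, 0.7, 0, -0.2], [0, 0, 0.4, 0, -0.2], [0, 0, 0, 0, -0.2]],
])

```text
clock: 7.55
eef_pos: [0.5225, 0.1523, 0.2133]
tool_rot: [-0.078, 0.997, 0.001, 0.004]
ft_force: [-0.2, 0.5, 0.2]
grip_width: 0.0341
grasp_force: 0.0
```

```bash
python3 - <<'E'
from h import *
np.set_printoptions(precision=4,suppress=True,linewidth=150)
im,P,o=wrist("w4"); print(o["eef_pos"],o["tool_rot"],o["clock"],o["grip_width"])
hsv=cv2.cvtColor(im,cv2.COLOR_BGR2HSV); yel=(hsv[...,0]>18)&(hsv[...,0]<35)&(hsv[...,1]>120)
rect("yeltop",sel(P,.518,.15,.04,.1,.116,yel)); rect("yel",sel(P,.518,.15,.04,.05,.13,yel)); rect("jaws",sel(P,.518,.15,.05,.056,.063)); rect("bar",sel(P,.53,.067,.05,.098,.11))
E
```

```text
[0.5225 0.1523 0.2133] [-0.0785  0.9969  0.0009  0.0044] 7.55 0.03411400980930995
yeltop 730 rect [518.9 151. ] [28.7 13.5] 8.6 mean [0.5182 0.151  0.1093] zmed 0.1096 pca 8.2
yel 856 rect [527.3 152.5] [46.  14.4] 10.8 mean [0.5163 0.1507 0.1057] zmed 0.1094 pca 8.7
jaws 1842 rect [518.9 150.5] [64.8 40.2] 8.3 mean [0.5145 0.1496 0.0597] zmed 0.0597 pca 7.4
bar 1332 rect [530.8  67.3] [14.4 59.9] 7.8 mean [0.5296 0.0686 0.105 ] zmed 0.1054 pca 98.5
```

View pics/w4.png

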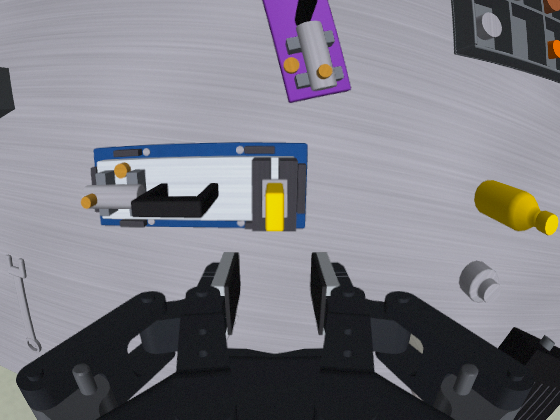

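The gauge (275,205) stands in the gap; its top is 49.9 mm above the jaws (50 expected), so it's fully seated and released. Handle is at (0.5308,0.0672). Now turning -90° and moving over it.

>>> apply_moves([
  [[0.03, -0.26, 0.1, -7, -0.2], [0.03, -0.26, 0, -7, 0], [0.03, -0.26, 0, -7, 0], [0.03, -0.26, 0, -7, 0], [0.03, -0.27, 0, -7, 0], [0.03, -0.27, 0, -7, 0], [0.03, -0.27, 0, -7, 0], [0.03, -0.27, 0, -7, 0]],
])

```text
clock: 8.27
eef_pos: [0.5286, 0.0662, 0.2104]
tool_rot: [0.402, 0.916, -0.001, -0.001]
ft_force: [-0.1, -0.3, 0.0]
grip_width: 0.0427
grasp_force: 0.0
```

>>> apply_moves([
  [[0, 0, 0, -7, 0], [0, 0, 0, -7, 0], [0, 0, 0, -7, 0], [0, 0, 0, -7, 0], [0, 0, 0, -6.4, 0], [0, 0, 0, 0, 0], [0, 0, 0, 0, 0], [0, 0, 0, 0, 0]],
])

```text
clock: 8.93
eef_pos: [0.5291, 0.0668, 0.2114]
tool_rot: [0.651, 0.759, -0.001, -0.001]
ft_force: [0.1, 1.0, 0.3]
grip_width: 0.043
grasp_force: 0.0
```

```bash
python3 - <<'E'
from h import *
np.set_printoptions(precision=4,suppress=True,linewidth=150)
im,P,o=wrist("w5"); q=o["tool_rot"]; Rt=R.from_quat(q).as_matrix(); print(o["eef_pos"],np.degrees(np.arctan2(Rt[1,1],Rt[0,1])),o["clock"],o["grip_width"])
Q=sel(P,.53,.067,.05,.098,.11); rect("bar",Q); L=(Q-o["eef_pos"])@Rt; print(L.min(0),L.max(0))
E
```

```text
[0.5291 0.0668 0.2114] 8.737430533552152 8.9333 0.04303431834284469
bar 1409 rect [531.1  67.1] [13.5 59. ] 8.6 mean [0.5307 0.0687 0.1054] zmed 0.1055 pca 98.3
[-0.0295 -0.0046  0.1036] [0.0296 0.009  0.1132]
```

>>> apply_moves([
  [[0.05, 0.01, -0.4, 0, 0], [0, 0, -0.6, 0, 0], [0, 0, -0.6, 0, 0], [0, 0, -0.6, 0, 0], [0, 0, -0.45, 0, 0], [0, 0, -0.25, 0, 0], [0, 0, 0, 0, 0], [0, 0, 0, 0, 0]],
])

```text
clock: 9.65
eef_pos: [0.5316, 0.0672, 0.0963]
tool_rot: [0.652, 0.758, -0.0, -0.0]
ft_force: [0.5, 0.1, 0.3]
grip_width: 0.0428
grasp_force: 0.0
```

>>> apply_moves([
  [[0, 0, 0, 0, -0.4], [0, 0, 0, 0, -0.6], [0, 0, 0, 0, -1], [0, 0, 0, 0, -1], [0, 0, 0, 0, -1], [0, 0, 0, 0, -1], [0, 0, 0, 0, -1], [0, 0, 0, 0, -1]],
])

```text
clock: 10.32
eef_pos: [0.5319, 0.0672, 0.0975]
tool_rot: [0.652, 0.758, 0.001, 0.0]
ft_force: [-3.1, 0.0, 6.6]
grip_width: 0.0127
grasp_force: 61.2
```

>>> apply_moves([
  [[0, 0, 0.05, 0, -1], [0, 0, 0.1, 0, -1], [0, 0, 0.15, 0, -1], [0, 0, 0.2, 0, -1], [0, 0, 0.2, 0, -1], [0, 0, 0.2, 0, -1], [0, 0, 0.2, 0, -1], [0, 0, 0.2, 0, -1]],
])

```text
clock: 10.98
eef_pos: [0.5318, 0.0672, 0.1494]
tool_rot: [0.652, 0.758, 0.0, 0.0]
ft_force: [0.2, -0.6, -6.3]
grip_width: 0.013
grasp_force: 59.8
```

>>> apply_moves([
  [[0, 0, 0.2, 0, -1], [0, 0, 0.2, 0, -1], [0, 0, 0.2, 0, -1], [0, 0, 0.2, 0, -1], [0, 0, 0.2, 0, -1], [0, 0, 0.15, 0, -1], [0, 0, 0.1, 0, -1], [0, 0, 0.05, 0, -1]],
])

```text
clock: 11.65
eef_pos: [0.5319, 0.0672, 0.2011]
tool_rot: [0.652, 0.758, 0.0, 0.0]
ft_force: [0.0, 1.1, -5.9]
grip_width: 0.013
grasp_force: 59.7
```

>>> apply_moves([
  [[0, 0, 0, 0, -1], [0, 0, 0, 0, -1], [0, 0, 0, 0, -1], [0, 0, 0, 0, -1], [0, 0, 0, 0, -1], [0, 0, 0, 0, -1], [0, 0, 0, 0, -1], [0, 0, 0, 0, -1]],
])

```text
clock: 12.32
eef_pos: [0.5316, 0.0672, 0.2002]
tool_rot: [0.652, 0.758, -0.0, -0.0]
ft_force: [0.8, 0.9, -5.8]
grip_width: 0.0127
grasp_force: 59.7
```

```bash
python3 - <<'E'
from h import *
np.set_printoptions(precision=4,suppress=True,linewidth=150)
im,P,o=wrist("w6"); print(o["eef_pos"],o["joint_vel"],o["clock"],o["grip_width"])
s,d,c=grab("side"); PS=cloud(d,c)
cv2.imwrite("pics/fin.png",np.hstack([cv2.resize(im,(400,300)),cv2.resize(s[130:310,180:420],(400,300))]))
hsv=cv2.cvtColor(im,cv2.COLOR_BGR2HSV); yel=(hsv[...,0]>18)&(hsv[...,0]<35)&(hsv[...,1]>120)
rect("yel",sel(P,.518,.15,.04,.18,.23,yel))
Q=sel(P,.518,.15,.06,.145,.17); rect("jaws",Q)
S=np.vstack([sel(P,.53,.067,.12,.115,.14),]); rect("slab",S)
for n,X in(("jaws",Q),("slab",S)):
    A=np.c_[X[:,:2],np.ones(len(X))]; w=np.linalg.lstsq(A,X[:,2],rcond=None)[0]; print(n,w)
E
```

```text
[0.5316 0.0672 0.2002] [-0.0003  0.0005  0.0022  0.0006  0.0001  0.0022] 12.3167 0.012734075570450936
yel 3563 rect [520.5 151.1] [30.1 14.2] 9.1 mean [0.5206 0.1501 0.2105] zmed 0.2122 pca 9.0
jaws 5828 rect [521.7 133. ] [64.5 76.8] 8.9 mean [0.5187 0.1441 0.1627] zmed 0.1625 pca 2.3
slab 11107 rect [531.   69.3] [ 64.6 172.2] 8.5 mean [0.5266 0.0966 0.1325] zmed 0.1325 pca 99.4
jaws [-0.0053  0.0183  0.1628]
slab [-0.0103 -0.0027  0.1382]
```

View pics/fin.png

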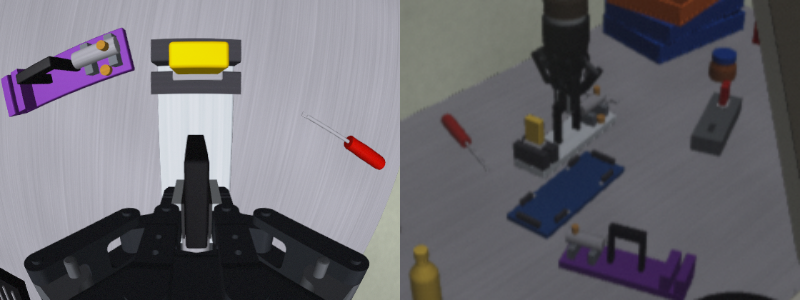

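The pictures show the carrier held level (tilt about 0.01 rad), roughly 103 mm up and clear of the cradle, at (570,140). The gauge is fully in, its top 50 mm above the jaws, and the red gauge is undisturbed at (727,90). Handing in.

```bash
python3 -c "
from workcell import order; print(order.job_done())"
```

```text
the job is handed in; nothing more can be done
None
```

I put the yellow gauge fully into the gap and let go of it, then lifted the carrier about 10 cm by its handle; it was steady and level there when I handed the job in at about 12.4 s, and no verdict came back.

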